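Push the stuck filter cartridge out of its sleeve

ROBOT

A 6-joint arm with a two-finger parallel gripper is mounted at the origin on a cart in front of the work surface, level with it; the furniture and walls round the work are solid. World frame = base frame: x ahead of the robot, y to its left, z up, the work surface at z = 0. Lengths are in mm, angles in rad, forces in N, time in s.
With the tool pointing down it reaches from about 325 to 775 mm from the base axis. Payload 9.3 kg.
Tool frame: the origin (TCP) lies midway between the tips of the shut fingers; the grasp point (between the pads) lies 19 mm behind it; z points along the fingers, y is the line along which they close (so a half turn about z gives the same grasp; the last joint's range is limited). The gripper opens to 85 mm and grips with 20 to 120 N. Pads are 22 mm wide; open, the fingers measure 114 mm over their backs; the gripper's body (76 mm by 85 mm) begins 54 mm behind the grasp point. The pads swing forward as they close: fully open they stand 13 mm farther back than shut.
Start: joints at [0.986, 0.259, 0.021, 1.334, 0, 1.418], TCP at [230.179, 499.514, 231.279] pointing down, gripper open.
Joint ranges: [-3.04, 3.04], [-0.91, 1.82], [-1.04, 1.36], [-1.92, 1.95], [-1.52, 1.45], [-3.14, 3.14]. Speed limits (rad/s): [2.22, 2.22, 2.79, 3.14, 3.14, 3.14].

INTERFACE

Orientations are given as a rotation vector (axis times angle).
In Python, from bench import env, inverse_kinematics, cams, ticket, finder gives the robot as it stands. Calls block until the motion is done:
- env.movep(position, orientation): joint-space move of the TCP to a pose.
- env.move_straight(position, rate=150, rot=None, contact_N=None): straight line of the TCP; rot=None keeps the orientation; rate is the mean speed in mm/s. With contact_N (N) it stops when the force on the tool has changed by that much, and returns True; else False.
- env.set_joints(angles): joint-space move.
- env.gripper_to(opening, f_grip=None): opening from 0.0 (shut) to 1.0 (fully open); f_grip is the grip in N (None keeps the last); returns when the fingers have stopped.
- env.wait(seconds).
- inverse_kinematics(position, orientation): joint angles nearest the present ones, or None.
- env.read_state(): the state.
- cams.get_image(name): name is "scene" or "top"; returns the picture (384x512x3 uint8, red, green, blue); there is no depth.
- cams.camera_model(name): a dict with "camera_matrix" (3x3 intrinsics, pixels), "R" (3x3) and "t" (3): a world point X has camera coordinates R X + t. Camera axes: x right, y down, z forward; pixel columns grow to the right and rows downward; lengths in mm; the calibration is good to about 2 mm. A picture is of the moment at which its call begins. camera_model takes no time and is no camera call.
A pose or a line that the arm cannot do raises env.IKError and nothing moves.
- ticket.close_job(): hands the job in; it is judged then, once.
Trained networks look in the newest picture that a camera, given by its name, has taken for a name from the list of things; names that differ only in an ending like _2 or _b are one class to them, and where a whole thing is asked for, a point or a joint stands for the part that bears it (a point fixed in the world has none). Each returns a list of dicts, best first, with "conf" (0 to 1); they miss things now and then, are a little off and sometimes report something else, mostly with a low value. They report only what shows in the picture. A call takes as long as a camera call. They do not tell look-alikes from the thing itself.
- finder.spot_in(camera, thing): "xyz" ([x, y, z] in mm, in world coordinates, good to about 4 mm: the middle of the surface that is visible of it).
- finder.outline_of(camera, thing): "region" (384x512 bool, what is visible of it).
- finder.mark_of(camera, thing): "xyz" ([x, y, z] in mm, in world coordinates, good to about 4 mm: a listed point, or the origin of a listed thing).
The state is a dict: "clock": time; "qpos": joint angles; "joint_velocities": joint speeds; "effort": joint torques, N m; "ee_pos": TCP position; "orientation": TCP orientation; "force": force on the tool from outside, world axes, zero at the start; "torque": the same for the moment, N m; "width": opening from 0.0 (shut) to 1.0 (fully open); "gripper_force": force on a finger pad.
Only numpy, scipy, OpenCV 4.12 (cv2) and the standard library are available. Lean on these libraries where they do the work, as an engineer would, in place of code of your own. Each camera call takes 0.05 s, during which the arm holds its last target. There are 200 camera calls.

TASK

The spent water-filter cartridge is stuck in the white sleeve of the blue service stand. Take the push rod from its wooden holder, feel its tip through the loose orange guide ring on top of the stand without forcing anything, and push the cartridge down and out so that it drops into the steel beaker standing below. Then stand the rod back in its holder, and leave the beaker and everything else where it is.

Things in the scene. Friction and masses are not known exactly. Their poses are not given: they have to be found in the camera images.
- stand: Fixed stand: dark steel foot plate 100 x 130 x 6 mm (x, y, z), two pillars at y = +-52 mm, round blue cap 78 mm across, its rim at z = 160 mm, and under it a white upright sleeve, bore 37 mm, z = 80 to 142 mm. Origin: on the worktop under the sleeve's axis, z up. The rod pressed or jammed on the stand or on the guide ring in its cap with more than 20 N damages it.
- guide_seat (a point): On the sleeve's axis, at the height of the orange guide ring's top (z = 162 mm). Ring: 51 mm across, hole 19 mm. It floats unmeasured: the hole's centre is up to 6 mm off this point along the stand's x and also along its y; feel or look for it. Pressed down, it yields on rubber: 1.5 N of preload, then 0.67 mm per N, hard stop after 7 mm (12 N).
- outlet (a point): Centre of the sleeve's open lower end, z = 80 mm. About the guide ring above: pushed sideways it slides only from about 7 N and stays where it is left. The sleeve is wide enough for the rod to go straight down wherever the ring lies; the ring need not be centred.
- cartridge: White cylinder, diameter 35, height 30 mm, blue bands, grey top. Origin: centre of its underside, z up its axis. Stuck in the sleeve, underside at about z = 94 mm, held by four sprung rubber lips under its edge (at z = 85 to 97 mm) with a hidden force of about 8 to 16 N. Pushed down anywhere on its top it slides; its top below about z = 91 mm, it drops out. Bears at most 30 N.
- beaker: Loose steel beaker, 61 mm across and 65 mm high, inside about 50 mm wide, on the stand's foot plate (z = 6 mm) straight below the sleeve. Origin: centre of its underside.
- rod: Push rod, 152 mm long, 140 g: steel shaft, diameter 16 mm, flat tip, 0 to 100 mm; then a black handle, 24 x 24 mm square with rounded edges, 100 to 150 mm. Origin: centre of the tip's end face; z from tip to handle; x and y square to the handle's flat sides. Stands loose and upright in its holder at the start.
- holder: Fixed wooden rod holder: foot 60 mm across, post 44 mm across and 50 mm high with an upright blind hole, diameter 20 mm, whose floor is 6 mm above the worktop (44 mm deep). Origin: on the worktop under the hole's axis. The standing rod's tip is on the hole's floor, its handle from z = 106 to 156 mm.
- jar: Bystander: filled glass jar with a black lid, 65 mm across, 94 mm high; origin under its centre.
- tin: Bystander: food tin, 75 mm across, 58 mm high; origin under its centre.
- shaker: Bystander: salt shaker, 44 mm across, 90 mm high; origin under its centre.
- small_jar: Bystander: empty glass jar with a dark lid, 60 mm across, 80 mm high; origin under its centre.
- spoon: Bystander: teaspoon, 130 mm long; origin under its centre.
Not all that is in view belongs to the job. Leave any turquoise look-alike of the holder alone.

How it is judged:
By the outcome, as a careful person would: the job done as asked, in the order asked, and still so for the second after the job is handed in, with the robot touching nothing.
It also fails if it takes over 72 s, if anything falls off the work surface, if the arm or the gripper's body presses on something with over 40 N, if the wrist force passes 120 N, or if a joint passes its speed limit or range.

## Working session

There is one attempt and no reset: what is moved stays moved. The work goes in short steps, each a Python script; the robot and the scene stay as the last script left them, time stands still between calls to the robot, and variables do not carry over. Pictures are saved under pics/ and viewed, at most 10 in all, crops included, and the job is handed in when it is done.

```bash
mkdir -p pics; ls
python3 - <<'E'
from bench import env,cams,finder
import cv2,numpy as np
for c in("scene","top"):
    im=cams.get_image(c); cv2.imwrite(f"pics/{c}0.png",im[:,:,::-1])
    m=cams.camera_model(c); print(c,np.round(-m["R"].T@m["t"]),np.round(m["R"][2],2),m["camera_matrix"][0][0])
    for t in("stand","guide_seat","rod","holder","beaker","jar","tin","shaker","small_jar","spoon"):
        print(t,[(np.round(d["xyz"]).tolist(),round(d["conf"],2)) for d in finder.mark_of(c,t)][:3])
s=env.read_state();print(s["clock"],s["orientation"],s["width"])
E
```

```text
pics
scene [612. 424. 931.] [-0.08 -0.51 -0.85] 387.91990502943275
stand [([515.0, -149.0, -1.0], 0.94)]
guide_seat [([510.0, -146.0, 161.0], 0.7)]
rod [([400.0, -304.0, -3.0], 0.55), ([490.0, 133.0, 8.0], 0.52)]
holder [([507.0, 27.0, -5.0], 0.89), ([492.0, 128.0, -2.0], 0.75)]
beaker [([507.0, -146.0, 5.0], 0.55)]
jar [([664.0, -200.0, 1.0], 0.52)]
tin [([399.0, -303.0, -2.0], 0.87), ([376.0, -201.0, 0.0], 0.68), ([494.0, 131.0, 1.0], 0.38)]
shaker [([380.0, -204.0, 3.0], 0.59)]
small_jar [([386.0, 94.0, 2.0], 0.95)]
spoon [([380.0, -61.0, 1.0], 0.52)]
top [ 443.  -56. 1118.] [ 0.1   0.   -0.99] 463.12436969580824
stand [([511.0, -145.0, 2.0], 0.57)]
guide_seat [([513.0, -143.0, 160.0], 0.96)]
rod [([494.0, 136.0, 6.0], 0.54)]
holder [([510.0, 25.0, -4.0], 0.59), ([494.0, 125.0, 0.0], 0.58)]
beaker []
jar [([662.0, -200.0, -1.0], 0.9)]
tin [([401.0, -302.0, 2.0], 0.79)]
shaker [([370.0, -197.0, -4.0], 0.65)]
small_jar [([384.0, 89.0, 2.0], 0.62)]
spoon [([383.0, -59.0, -0.0], 0.58)]
1.1 [6.73041683e-01 3.06863599e+00 9.32254761e-05] 1.0065201511479018
```

View pics/scene0.png

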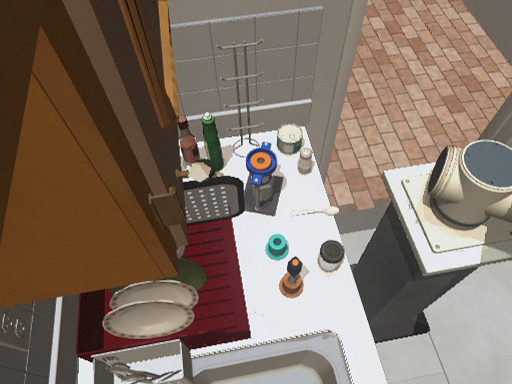

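View pics/top0.png

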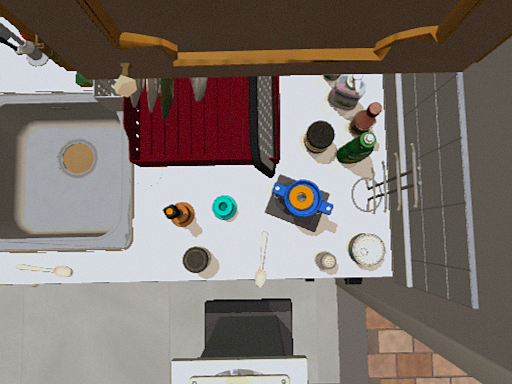

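Candidates for the rod and holder: the brown holder with the rod (scene 292,280; top 180,213), and an empty turquoise look-alike (scene 277,245; top 224,207). I choose the brown one. The stand is at scene (261,165), top (302,198). Next is a close crop.

```bash
cat > h.py <<'E'
from bench import env,cams,finder,inverse_kinematics
import cv2,numpy as np
from scipy.spatial.transform import Rotation as R
def ray(c,uv,z):
    m=cams.camera_model(c); C=-m["R"].T@m["t"]
    d=m["R"].T@np.linalg.solve(m["camera_matrix"],[uv[0],uv[1],1.]); return C+d*(z-C[2])/d[2]
def proj(c,X):
    m=cams.camera_model(c); p=m["camera_matrix"]@(m["R"]@np.array(X,float)+m["t"]); return p[:2]/p[2]
def down(yaw): # tool z down, tool y along world angle yaw
    y=np.array([np.cos(yaw),np.sin(yaw),0]);z=np.array([0,0,-1.]);x=np.cross(y,z)
    return R.from_matrix(np.c_[x,y,z]).as_rotvec()
def st(): 
    s=env.read_state(); return round(s["clock"],2),np.round(s["ee_pos"],1),np.round(s["force"],1),np.round(s["torque"],2),round(s["width"],3)
E
python3 - <<'E'
from h import *
t=[]
for c in("scene","top"):
    im=cv2.imread(f"pics/{c}0.png")
    for X in([493,129,130],[512,-146,160]):
        u,v=proj(c,X).round().astype(int); t.append(cv2.resize(im[v-24:v+24,u-32:u+32],(384,288),interpolation=cv2.INTER_CUBIC)); print(c,u-32,v-24)
cv2.imwrite("pics/crop.png",np.vstack([np.hstack(t[:2]),np.hstack(t[2:])]))
for c in("scene","top"):
    im=cv2.imread(f"pics/{c}0.png"); hsv=cv2.cvtColor(im,cv2.COLOR_BGR2HSV)
    u,v=proj(c,[512,-146,162]).round().astype(int)
    w=hsv[v-20:v+20,u-20:u+20]
    m=((w[...,0]>5)&(w[...,0]<22)&(w[...,1]>170)&(w[...,2]>120)).astype(np.uint8)
    cs,_=cv2.findContours(m,cv2.RETR_EXTERNAL,cv2.CHAIN_APPROX_NONE); k=max(cs,key=cv2.contourArea)
    f=np.zeros_like(m);cv2.drawContours(f,[k],-1,1,-1)
    h=f&(1-m)
    for n,a in(("ring",f),("hole",h)):
        ys,xs=np.nonzero(a); 
        if len(xs): print(c,n,len(xs),ray(c,(xs.mean()+u-20,ys.mean()+v-20),162).round(1))
    b=((w[...,0]>100)&(w[...,0]<130)&(w[...,1]>130)).astype(np.uint8)
    # blue cap filled outline (incl. ears)
    print("blue",b.sum())
    for t in("rod","holder","stand"):
        d=finder.outline_of(c,t)
        for e in d[:2]:
            ys,xs=np.nonzero(e["region"]); print(c,t,round(e["conf"],2),len(xs),xs.min(),xs.max(),ys.min(),ys.max())
E
```

```text
scene 261 241
scene 230 135
top 141 187
top 271 175
scene ring 251 [ 517.1 -138.3  162. ]
scene hole 41 [ 516.7 -138.8  162. ]
blue 345
scene rod 0.66 268 287 302 257 282
scene rod 0.3 409 279 303 273 297
scene holder 0.85 383 279 303 274 296
scene holder 0.76 488 265 288 233 260
scene stand 0.95 1923 244 282 142 216
top ring 436 [ 515.1 -141.5  162. ]
top hole 67 [ 515.5 -141.5  162. ]
blue 677
top rod 0.49 170 163 181 205 218
top holder 0.78 315 172 193 202 225
top holder 0.56 484 212 235 195 219
top stand 0.85 2268 265 331 175 230
```

View pics/crop.png

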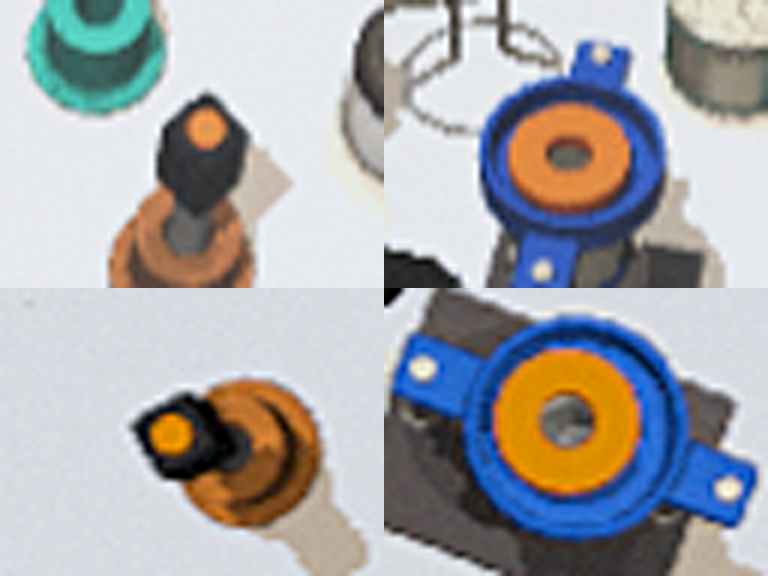

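The crop confirms it: the rod with the orange-topped black handle stands in the brown holder (scene dot ≈295.5,262; top dot ≈170,211). The orange ring with its dark hole is at scene ≈(261,161), top ≈(302,197). Next I refine the handle pose and ring offset, and plan the grasp.

Run:
```python
from h import *
from scipy.optimize import minimize
for c in("scene","top"):
    im=cv2.imread(f"pics/{c}0.png")
    u,v=proj(c,[493,129,130]).round().astype(int); o=np.array([u-24,v-24]); w=im[v-24:v+24,u-24:u+24]
    hsv=cv2.cvtColor(w,cv2.COLOR_BGR2HSV)
    m=(hsv[...,2]<62).astype(np.uint8)
    m=cv2.morphologyEx(m,cv2.MORPH_OPEN,np.ones((3,3)))
    n,l,s,cc=cv2.connectedComponentsWithStats(m); i=1+np.argmax(s[1:,4]); m=(l==i).astype(np.uint8)
    cs,_=cv2.findContours(m,cv2.RETR_EXTERNAL,cv2.CHAIN_APPROX_NONE); f=np.zeros_like(m);cv2.drawContours(f,cs,-1,1,-1)
    dot=f&(hsv[...,1]>150).astype(np.uint8)&(hsv[...,2]>110).astype(np.uint8); ys,xs=np.nonzero(dot)
    print(c,"dot",len(xs),ray(c,(xs.mean()+o[0],ys.mean()+o[1]),158).round(1) if len(xs) else None)
    def cost(p):
        a=p[2]; M=np.array([[np.cos(a),-np.sin(a)],[np.sin(a),np.cos(a)]])
        P=[proj(c,[*(p[:2]+M@np.array([sx,sy])),z])-o for z in(106,156) for sx,sy in((9.5,12),(12,9.5),(12,-9.5),(9.5,-12),(-9.5,-12),(-12,-9.5),(-12,9.5),(-9.5,12))]
        P=(np.array(P)+.5)*8; h=cv2.convexHull(P.astype(np.float32)).astype(int)
        g=np.zeros((384,384),np.uint8); cv2.fillConvexPoly(g,h,255); g=cv2.resize(g,(48,48),interpolation=cv2.INTER_AREA)/255
        return np.abs(g-f).sum()
    best=min((minimize(cost,[493,129,a],method="Nelder-Mead",options=dict(initial_simplex=[[493,129,a],[497,129,a],[493,133,a],[493,129,a+.15]])) for a in np.radians([0,20,40,60,80])),key=lambda r:r.fun)
    print(c,f.sum(),best.fun.round(1),best.x[:2].round(1),np.degrees(best.x[2])%90)
for a in(25,-65,115,-155):
    for p in([493,130,250],[493,130,117],[515,-141,280],[515,-141,200]):
        q=inverse_kinematics(p,down(np.radians(a))); print(a,p,None if q is None else np.round(q,2))
```

```text
scene dot 0 NoneTraceback (most recent call last):
  File "<stdin>", line 19, in <module>
  File "<stdin>", line 19, in <genexpr>
    res = _minimize_neldermead(fun, x0, args, callback, bounds=bounds,
                               **options)
    fxcc = func(xcc)
    fx = function(np.copy(x), *(wrapper_args + args))
  File "<stdin>", line 15, in cost
  File "h.py", line 8, in proj
    m=cams.camera_model(c); p=m["camera_matrix"]@(m["R"]@np.array(X,float)+m["t"]); return p[:2]/p[2]
ValueError: time passes only in moves, steps and waits
```

```bash
python3 - <<'E'
s=open('h.py').read().replace('def ray','CM={c:cams.camera_model(c) for c in("scene","top")}\ndef ray').replace('m=cams.camera_model(c)','m=CM[c]')
open('h.py','w').write(s)
E
python3 - <<'E'
from h import *
from scipy.optimize import minimize
for c in("scene","top"):
    im=cv2.imread(f"pics/{c}0.png")
    d0=np.array([295,262] if c=="scene" else [169,211]); u,v=d0; o=d0-16; w=im[v-16:v+16,u-16:u+16]
    hsv=cv2.cvtColor(w,cv2.COLOR_BGR2HSV)
    org=((hsv[...,1]>130)&(hsv[...,2]>110)).astype(np.uint8); n,l,s,cc=cv2.connectedComponentsWithStats(org)
    i=min(range(1,n),key=lambda i:np.hypot(*(cc[i]-16))); dot=(l==i)
    print(c,"dot",s[i][4],ray(c,cc[i]+o,158).round(1))
    m=((hsv[...,2]<75)|dot).astype(np.uint8)
    n,l,s,_=cv2.connectedComponentsWithStats(m,connectivity=4); f=(l==l[tuple((cc[i][::-1]).round().astype(int))]).astype(np.uint8)
    def cost(p):
        a=p[2]; M=np.array([[np.cos(a),-np.sin(a)],[np.sin(a),np.cos(a)]])
        P=[proj(c,[*(p[:2]+M@np.array([sx,sy])),z])-o for z in(106,156) for sx,sy in((9.5,12),(12,9.5),(12,-9.5),(9.5,-12),(-9.5,-12),(-12,-9.5),(-12,9.5),(-9.5,12))]
        h=cv2.convexHull(((np.array(P)+.5)*8).astype(np.float32)).astype(int)
        g=np.zeros((256,256),np.uint8); cv2.fillConvexPoly(g,h,255); g=cv2.resize(g,(32,32),interpolation=cv2.INTER_AREA)/255
        return np.abs(g-f).sum()
    for a in np.radians([0,20,40,60,80]):
        r=minimize(cost,[493,129,a],method="Nelder-Mead",options=dict(initial_simplex=[[493,129,a],[497,129,a],[493,133,a],[493,129,a+.15]]))
        print(c,f.sum(),r.fun.round(1),r.x[:2].round(1),np.degrees(r.x[2]).round(1)%90)
for a in(25,-65,115,-155):
    for p in([493,130,250],[493,130,117],[515,-141,280],[515,-141,200]):
        q=inverse_kinematics(p,down(np.radians(a))); print(a,p,None if q is None else np.round(q,2))
E
```

```text
scene dot 37 [492.5 133.2 158. ]
scene 188 48.2 [493.1 132.7] 37.5
scene 188 48.0 [493.6 134. ] 28.9
scene 188 48.5 [493.2 133.3] 37.1
scene 188 48.7 [493.  132.9] 38.1
scene 188 48.8 [493.3 133.4] 32.5
top dot 39 [491.8 132.2 158. ]
top 181 43.1 [490.8 128.9] 12.2
top 181 36.8 [490.8 129.9] 29.8
top 181 36.6 [490.8 129.9] 28.6
top 181 37.2 [490.9 129.7] 28.799999999999997
top 181 43.1 [490.9 128.6] 15.5
25 [493, 130, 250] [ 0.09  0.18 -0.03  1.36 -0.    1.23]
25 [493, 130, 117] [ 0.09  0.25 -0.29  1.03 -0.    1.23]
25 [515, -141, 280] [-0.42  0.22  0.09  1.44  0.    0.71]
25 [515, -141, 200] [-0.42  0.24 -0.08  1.25  0.    0.71]
-65 [493, 130, 250] [ 0.09  0.18 -0.03  1.36 -0.    2.8 ]
-65 [493, 130, 117] [ 0.09  0.25 -0.29  1.03 -0.    2.8 ]
-65 [515, -141, 280] [-0.42  0.22  0.09  1.44 -0.    2.28]
-65 [515, -141, 200] [-0.42  0.24 -0.08  1.25 -0.    2.28]
115 [493, 130, 250] [ 0.09  0.18 -0.03  1.36  0.   -0.34]
115 [493, 130, 117] [ 0.09  0.25 -0.29  1.03  0.   -0.34]
115 [515, -141, 280] [-0.42  0.22  0.09  1.44 -0.   -0.86]
115 [515, -141, 200] [-0.42  0.24 -0.08  1.25 -0.   -0.86]
-155 [493, 130, 250] [ 0.09  0.18 -0.03  1.36 -0.   -1.91]
-155 [493, 130, 117] [ 0.09  0.25 -0.29  1.03 -0.   -1.91]
-155 [515, -141, 280] [-0.42  0.22  0.09  1.44 -0.   -2.43]
-155 [515, -141, 200] [-0.42  0.24 -0.08  1.25 -0.   -2.43]
```

Run:
```python
from h import *
o=down(np.radians(29))
env.movep([492,132.5,215],o); print(st())
print(env.move_straight([492,132.5,117],rate=120,contact_N=6),st())
env.gripper_to(0.6,20);env.gripper_to(0.0,20); print(st()); 
env.wait(.2); print(st(), env.read_state()["gripper_force"])
im=cams.get_image("scene");cv2.imwrite("pics/g.png",cv2.resize(im[190:330,200:390,::-1],None,fx=4,fy=4))
```

```text
(3.05, array([491.8, 133.2, 215.1]), array([-0.3,  0. , -0.8]), array([-0.04, -0.01, -0.04]), 1.0)
False (4.02, array([492.4, 132.7, 117.6]), array([ 0.4,  0.5, -0.2]), array([ 0.  , -0.01, -0.  ]), 0.998)
(4.8, array([491.8, 132.4, 117. ]), array([-2.9, -0.7,  3.5]), array([-0.22,  0.51, -0.02]), 0.276)
(5.0, array([491.8, 132.4, 117.1]), array([-1.8, -0.5,  3.9]), array([-0.33,  0.75, -0.  ]), 0.274) 25.382566452026367
```

View pics/g.png

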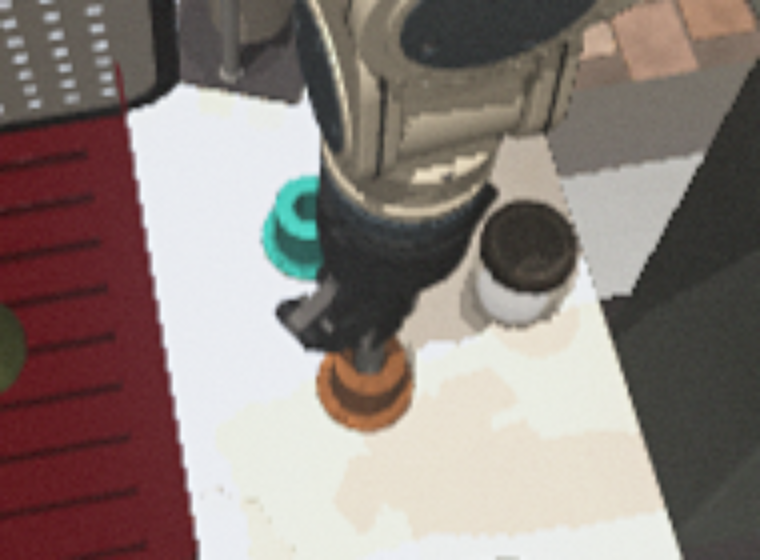

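Run:
```python
from h import *
env.gripper_to(0.0,90); env.wait(.1); print(st())
p=np.array(env.read_state()["ee_pos"])
env.move_straight([p[0],p[1],300],rate=120); env.wait(.2);print(st())
env.move_straight([516,-140.4,300],rate=220); env.wait(.3);print(st())
t=[]
for c in("scene","top"):
    im=cams.get_image(c);u,v=proj(c,[516,-140,180]).round().astype(int); print(c,u-32,v-32)
    cv2.imwrite(f"pics/r_{c}.png",im[:,:,::-1]); t.append(cv2.resize(im[v-32:v+32,u-32:u+32,::-1],(400,400),interpolation=cv2.INTER_CUBIC))
cv2.imwrite("pics/above.png",np.hstack(t))
```

```text
(5.37, array([491.9, 132.4, 117.2]), array([-2.5, -1.8,  5.1]), array([-0.39,  0.83,  0.01]), 0.274)
(7.24, array([491.8, 132.4, 299.7]), array([-0.3,  0.9, -0.8]), array([ 0.01,  0.  , -0.04]), 0.27)
(8.93, array([ 516. , -139.8,  300.1]), array([ 0.6,  0.1, -1. ]), array([0.02, 0.03, 0.01]), 0.272)
scene 228 124
top 269 164
```

View pics/above.png

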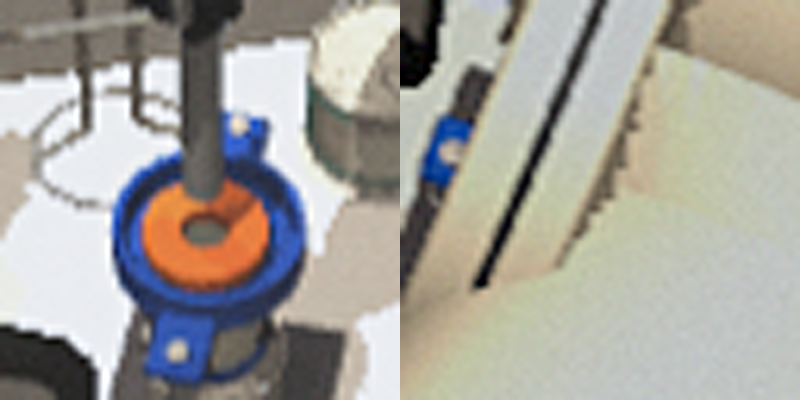

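Run:
```python
from h import *
im=cv2.imread("pics/r_scene.png")
th=np.linspace(0,6.283,60)
for z in(188,189.2,190.5):
    P=np.array([proj("scene",[516+8*np.cos(a),-139.8+8*np.sin(a),z]) for a in th]); print(z,"pred tip bottom",P[P[:,1].argmax()].round(2),"l/r",P[:,0].min().round(2),P[:,0].max().round(2))
print("pred hole top rim",[ (P[:,0].min().round(1),P[:,0].max().round(1),P[:,1].min().round(1),P[:,1].max().round(1)) for P in [np.array([proj("scene",[516.+9.5*np.cos(a),-140+9.5*np.sin(a),162]) for a in th])]])
print("d/dx",proj("scene",[517,-140,162])-proj("scene",[516,-140,162]),"d/dy",proj("scene",[516,-139,162])-proj("scene",[516,-140,162]))
h=cv2.cvtColor(im,cv2.COLOR_BGR2HSV)
print("V");print("     ",list(range(248,274)))
for r in range(144,172): print(r,h[r,248:274,2].tolist())
print("S")
for r in range(150,172): print(r,h[r,248:274,1].tolist())
```

```text
188 pred tip bottom [260.4  156.47] l/r 257.09 263.75
189.2 pred tip bottom [260.4  156.16] l/r 257.08 263.74
190.5 pred tip bottom [260.39 155.83] l/r 257.07 263.74
pred hole top rim [(np.float64(256.7), np.float64(264.4), np.float64(157.1), np.float64(163.3))]
d/dx [-0.39974328  0.06217681] d/dy [0.07395233 0.32189945]
V
      [248, 249, 250, 251, 252, 253, 254, 255, 256, 257, 258, 259, 260, 261, 262, 263, 264, 265, 266, 267, 268, 269, 270, 271, 272, 273]
144 [242, 242, 191, 184, 120, 136, 141, 157, 149, 66, 78, 79, 95, 94, 82, 120, 202, 215, 217, 172, 200, 192, 129, 198, 244, 241]
145 [240, 242, 245, 241, 194, 195, 196, 192, 122, 67, 79, 78, 95, 95, 81, 120, 199, 179, 181, 147, 170, 166, 149, 221, 244, 242]
146 [239, 241, 240, 242, 244, 245, 247, 246, 183, 59, 77, 92, 101, 93, 83, 122, 208, 200, 202, 193, 118, 113, 132, 236, 243, 242]
147 [239, 241, 239, 240, 242, 242, 243, 246, 234, 93, 83, 103, 101, 93, 84, 119, 208, 202, 203, 183, 117, 114, 154, 250, 243, 241]
148 [240, 238, 240, 240, 240, 235, 237, 233, 208, 116, 88, 105, 103, 93, 81, 105, 189, 184, 170, 158, 121, 118, 190, 24
[... 5120 characters left out ...]
7, 186, 183, 181, 168, 83, 127, 166, 174, 176]
167 [159, 171, 177, 178, 101, 128, 185, 184, 185, 185, 183, 182, 182, 183, 183, 184, 184, 185, 177, 161, 76, 101, 166, 176, 177, 164]
168 [140, 149, 168, 181, 173, 89, 142, 166, 178, 182, 184, 182, 185, 181, 179, 180, 178, 169, 154, 90, 96, 169, 176, 171, 158, 133]
169 [142, 136, 149, 168, 174, 180, 134, 75, 125, 171, 178, 172, 171, 179, 173, 159, 133, 114, 77, 118, 165, 164, 169, 148, 104, 99]
170 [92, 150, 137, 133, 170, 168, 176, 173, 149, 90, 83, 93, 98, 88, 95, 74, 102, 138, 159, 168, 161, 157, 146, 89, 94, 99]
171 [30, 135, 142, 135, 129, 141, 163, 169, 172, 170, 181, 169, 165, 168, 176, 166, 174, 166, 164, 159, 154, 109, 106, 99, 102, 70]
```

Scene crop: the tip ends at pixel ≈(259.7,156) and the hole centre is ≈(260.4,160.1), so the tip needs to move about (-1,+0.5) mm. Next I feel for the hole gently.

Run:
```python
from h import *
c=np.array([515.2,-139.6])
env.move_straight([*c,281],rate=60); env.wait(.2); print(st())
pat=[(0,0)]+[(1.5*np.cos(a),1.5*np.sin(a)) for a in np.radians([150,90,210,30,270,330])]+[(3*np.cos(a),3*np.sin(a)) for a in np.radians(range(0,360,45))]
top=281
for d in pat:
    p=c+d
    env.move_straight([*p,top],rate=40); env.wait(.1)
    hit=env.move_straight([*p,262],rate=20,contact_N=3)
    print(np.round(d,1),hit,st())
    if not hit: break
    top=min(281,env.read_state()["ee_pos"][2]+3)
    env.move_straight([*env.read_state()["ee_pos"][:2],top],rate=40)
    if env.read_state()["clock"]>30: break
```

```text
(9.7, array([ 515.3, -139.7,  281.3]), array([-0.2, -0.2, -1.3]), array([ 0.02, -0.  , -0.  ]), 0.267)
[0 0] False (11.15, array([ 515.2, -139.7,  262.1]), array([-0.5, -1.5, -1.3]), array([-0.52,  0.19, -0.02]), 0.268)
```

Run:
```python
from h import *
x,y=515.0,-140.3
env.move_straight([x,y,262],rate=10); print(st())
hit=env.move_straight([x,y,238.5],rate=30,contact_N=5); print(hit,st())
if not hit:
    print(env.move_straight([x,y,228],rate=20,contact_N=5),st())
```

```text
(11.4, array([ 515. , -140.1,  262. ]), array([ 0.2,  0.8, -1.8]), array([-0.02, -0.03,  0.01]), 0.272)
False (12.33, array([ 515.1, -140.3,  238.7]), array([ 0.2, -1.1, -1.6]), array([ 0.01, -0.04,  0.01]), 0.272)
True (12.7, array([ 515.2, -140.2,  232.9]), array([-0.1,  0.1,  0.2]), array([ 0.12, -0.18,  0.  ]), 0.272)
```

Run:
```python
from h import *
x,y=515.1,-140.3
for z in(225,218,211,205,200,196):
    hit=env.move_straight([x,y,z],rate=20,contact_N=23); print(hit,st())
    if hit: break
```

```text
False (13.24, array([ 515.2, -140.5,  225.1]), array([ 1.2, -0.8,  0.7]), array([-0.25, -0.21, -0.02]), 0.274)
False (13.74, array([ 515.1, -140.3,  218.1]), array([ 0.5, -0.1,  2.1]), array([-0.05, -0.17, -0.01]), 0.274)
False (14.24, array([ 515.2, -140.3,  211. ]), array([0.5, 0. , 2.2]), array([-0.15, -0.25,  0.03]), 0.268)
False (14.69, array([ 515. , -140.3,  204.7]), array([ 0.2, -0.5,  0.3]), array([-0.25, -0.25,  0.03]), 0.269)
False (15.09, array([ 514.8, -140.1,  199.5]), array([-0.1, -0.2, -1.8]), array([ 0.06, -0.  , -0.05]), 0.272)
False (15.44, array([ 515. , -140.3,  195.8]), array([-0.1,  0.3, -0.7]), array([ 0.03, -0.02,  0.01]), 0.269)
```

Run:
```python
from h import *
env.wait(.3)
im=cams.get_image("scene")
for t in("cartridge","beaker"): print(t,[(np.round(d["xyz"]).tolist(),round(d["conf"],2)) for d in finder.mark_of("scene",t)][:3])
p=env.read_state()["ee_pos"]
print(env.move_straight([p[0],p[1],300],rate=90,contact_N=12),st())
im2=cams.get_image("scene")
for t in("cartridge","beaker"): print(t,[(np.round(d["xyz"]).tolist(),round(d["conf"],2)) for d in finder.mark_of("scene",t)][:3])
f=lambda i:cv2.resize(i[120:230,220:300,::-1],(400,550),interpolation=cv2.INTER_CUBIC)
cv2.imwrite("pics/push.png",np.hstack([f(im),f(im2)]))
```

```text
cartridge [([513.0, -152.0, 10.0], 0.59)]
beaker [([508.0, -147.0, 4.0], 0.75)]
False (17.2, array([ 514.9, -140.2,  299.4]), array([ 0.7, -1.1, -1.7]), array([ 0.  , -0.03, -0.04]), 0.267)
cartridge [([513.0, -152.0, 8.0], 0.56)]
beaker [([508.0, -147.0, 6.0], 0.56)]
```

View pics/push.png

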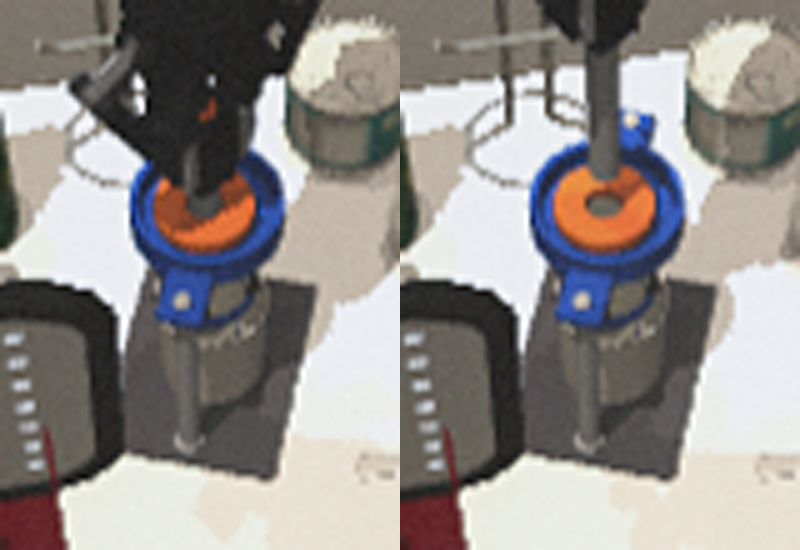

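The cartridge is out: the finder puts it at the foot-plate level inside the beaker (crop right, around (610,350)), the beaker hasn't moved and the ring is clear. Next I return the rod.

Run:
```python
from h import *
x,y=491.2,132.0
env.move_straight([x,y,300],rate=200); env.move_straight([x,y,172],rate=120); env.wait(.3); print(st())
print(env.move_straight([x,y,145],rate=25,contact_N=4),st())
if env.read_state()["ee_pos"][2]<147:
    print(env.move_straight([x,y,113],rate=25,contact_N=4),st())
im=cams.get_image("scene");cv2.imwrite("pics/h.png",cv2.resize(im[230:320,240:350,::-1],None,fx=5,fy=5))
```

```text
(20.38, array([491.3, 132. , 172.3]), array([ 0.5,  0.5, -0.9]), array([-0.06, -0.04, -0.01]), 0.27)
False (21.62, array([491.3, 132. , 145.2]), array([ 0.1,  0.3, -1.5]), array([ 0.03, -0.04, -0.02]), 0.267)
True (22.63, array([491.1, 132. , 117.2]), array([-0.7, -0.4,  5.5]), array([0.02, 0.  , 0.01]), 0.275)
```

Run:
```python
from h import *
env.gripper_to(0.4,20); env.gripper_to(1.0); env.wait(.2); print(st())
p=env.read_state()["ee_pos"]
print(env.move_straight([p[0],p[1],240],rate=80,contact_N=5),st())
env.set_joints([0.986,0.259,0.021,1.334,0,1.418]); env.wait(.5); print(st())
t=[]
for c in("scene","top"):
    im=cams.get_image(c); cv2.imwrite(f"pics/e_{c}.png",im[:,:,::-1])
    for n in("rod","holder","cartridge","beaker","stand","small_jar"): print(c,n,[(np.round(d["xyz"]).tolist(),round(d["conf"],2)) for d in finder.mark_of(c,n)][:2])
    for X in([493,129,110],[512,-146,100]):
        u,v=proj(c,X).round().astype(int); t.append(cv2.resize(im[v-30:v+30,u-40:u+40,::-1],(384,288),interpolation=cv2.INTER_CUBIC))
cv2.imwrite("pics/end.png",np.vstack([np.hstack(t[:2]),np.hstack(t[2:])]))
```

```text
(23.71, array([490.6, 132. , 116.6]), array([ 0.5,  0.5, -0.5]), array([-0.01, -0.01,  0.01]), 0.997)
False (25.4, array([490.4, 131.9, 239.6]), array([ 0.3,  0.1, -0.1]), array([ 0.04, -0.01,  0.01]), 1.001)
(27.55, array([230.4, 499.1, 230.9]), array([1.1, 0.7, 0.1]), array([-0.01,  0.05, -0.03]), 1.002)
scene rod [([491.0, 132.0, 8.0], 0.74)]
scene holder [([494.0, 130.0, 2.0], 0.85), ([506.0, 27.0, -2.0], 0.69)]
scene cartridge [([511.0, -155.0, 8.0], 0.37)]
scene beaker []
scene stand [([511.0, -146.0, -1.0], 0.6)]
scene small_jar [([385.0, 91.0, 3.0], 0.69), ([400.0, -305.0, -0.0], 0.64)]
top rod [([492.0, 133.0, 5.0], 0.62)]
top holder [([508.0, 28.0, -3.0], 0.81), ([401.0, -301.0, -0.0], 0.2)]
top cartridge [([506.0, -150.0, 14.0], 0.49)]
top beaker []
top stand [([512.0, -146.0, 1.0], 0.59), ([510.0, -147.0, 161.0], 0.31)]
top small_jar [([387.0, 91.0, 2.0], 0.93)]
```

View pics/end.png

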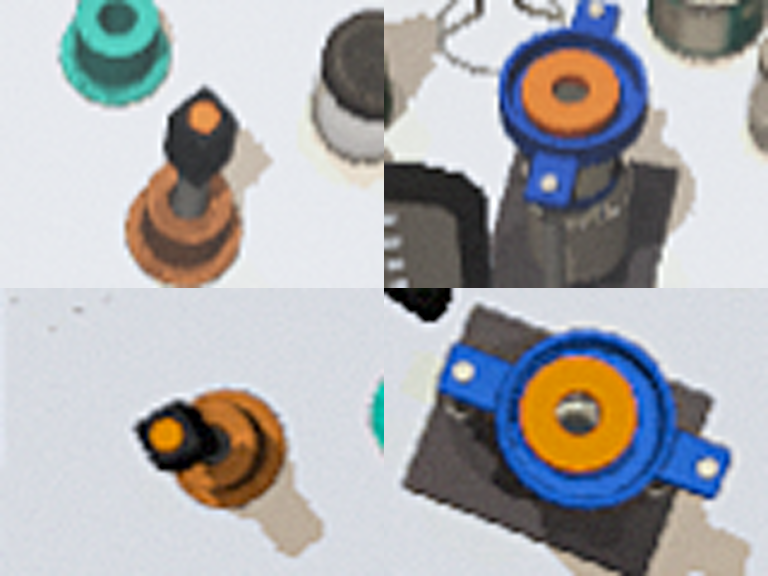

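The rod stands upright in the brown holder (scene crop ≈200,150; top crop ≈170,435). Both cameras place the cartridge down in the beaker, and the stand, ring and neighbours look unchanged. I'm handing the job in.

```bash
python3 -c "
from bench import ticket
print(ticket.close_job())"
```

```text
the job is handed in; nothing more can be done
None
```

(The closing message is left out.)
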